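# Clamp a bottle on the shaker with its folding crank

## Task

Clamp the bottle on the shaker: swing the folded crank handle up until it stands upright, crank clockwise until the sprung pad holds the bottle in the V jaw with about 30 N (the cranking effort rises by about 3.5 N; do not crush it), then fold the handle down flat on its arm again so that it clears when the shaker runs. Keep the bottle standing and leave the things round the shaker alone.

Things in the scene. Friction and masses are not known exactly. Their poses are not given: they have to be found in the camera images.
- shaker: Bench shaker, fixed: grey housing, flat aluminium platform (180 x 290 mm, top 60 mm above the bench). Origin: centre of its underside; z up, x to its back (control panel on the -x side), y along the clamp line. On it along y: gearbox (60 x 60 mm, top 105 mm above the bench) with the crank at y = -100 mm, moving jaw, bottle, fixed V jaw (62 mm high) at the +y end.
- crank_axis (a point): Point on the crank's vertical axis, 146 mm above the bench, level with the handle's hinge and so with the middle of the folded handle.
- handle_hinge (a point): Centre of the handle's hinge pin, 41 mm from the crank axis at the end of the crank arm, 146 mm above the bench; turns with the crank. The pin is level and square to the arm. The steel arm is 12 mm wide, its top 131 mm above the bench; the fork cheeks at the hinge are 16 mm wide over all, 14 mm long, up to 151 mm above the bench.
- handle_end (a point): Free end of the handle, 62 mm from the hinge, on its centre line. Its round black sleeve, 14 mm in diameter, 11 to 60 mm from the hinge, spins freely on a steel core, so a fixed wrist can crank it. Folded, it lies level along the arm, from the hinge inwards to 21 mm past the crank axis, 8 mm of air under it; out, it stands upright on the arm's end, 208 mm high above the bench.
- crank_handle (a joint): Fold angle of the crank handle (rad): 0 folded flat on the arm (stop), 1.57 upright, stop at 1.6. A little hinge friction (0.008 N m): let go above about 0.9 it stays, below it sinks flat by its own weight (40 g). Radial pushes fold it, tangential ones do not.
- crank (a joint): Turn of the crank (rad), growing clockwise seen from above, which closes the jaw: one turn moves the jaw 30 mm (4.8 mm per rad) to the shaker's +y. At 0 the arm points from its axis along the shaker's +x. The screw locks itself: about 5.5 N at the upright handle turns it unloaded, either way (the clamping load adds to this when closing, takes off when opening); it stays when let go.
- clamp_jaw: Moving jaw: upright aluminium plate 50 x 14 x 62 mm on two rails, slid only by the crank and carrying a sprung black pad. Origin: centre of its foot, on the platform; its y (the shaker's) is the closing direction.
- pad_face (a point): Nominal middle of the pad's face, a point fixed to the jaw plate 37 mm ahead, 45 mm above the platform. Pad 32 x 34 mm. The true face stands up to 10 mm ahead of or behind it: its set screw is adjusted differently each time. The pad's spring gives 6 N per mm, 14 mm at most: once the bottle is on the V, each rad of crank adds 28 N of clamping and 3.3 N of effort at the handle (30 N: 1.05 rad, 3.5 N).
- bottle: White plastic bottle with cap, 52 mm in diameter, 120 mm high, about 0.2 kg, standing loose on the platform between the jaws, touching the V or up to 3 mm short of it. Origin: centre of its base; z up. The jaw pushes it into the V by itself.
- seat (a point): Where the bottle's base centre lies when it is seated in the fixed V jaw (on the platform's top, 155 mm from the crank axis towards the shaker's +y).
- specimen_cup: Bystander: white specimen cup, 52 mm diameter, 56 mm high, on the bench behind the shaker. Origin: centre of its base.
- small_bottle: Bystander: small amber bottle, 31 mm diameter, 78 mm high, on the bench behind the shaker. Origin: centre of its base.
- glass_carton: Bystander: flat carton, 46 x 48 x 18 mm, on the bench beside the gearbox. Origin: centre of its base.

How it is judged (in metres and radians):
On the way, in this order (a step that is already met when the one before it is completed fails the run):
1. the crank handle is swung out upright, with the jaw still off the bottle (value of joint crank_handle above 1.35 rad and contact force between clamp_jaw and bottle below 5 N), for 0.1 s.
2. with the handle out, the crank has brought the pad to press the bottle on the V jaw (value of joint crank_handle above 1 rad and contact force between clamp_jaw and bottle above 20 N and horizontal distance between bottle and seat below 0.005 m), for 0.2 s.
At the end, for the whole second after the job is handed in: The pad presses the bottle with 20 to 42 N, the bottle stands upright (within 0.12 rad) within 5 mm of its seat in the V jaw, the crank is at rest and the crank handle is folded flat (below 0.15 rad) (contact force between clamp_jaw and bottle between 20 and 42 N and angle between bottle's own z axis and vertical below 0.12 rad and horizontal distance between bottle and seat below 0.005 m and value of joint crank_handle below 0.15 rad and velocity of joint crank between -0.05 and 0.05 rad/s); the robot touches nothing.
It fails at once if the bottle is crushed: pressed with more than 60 N by the jaw (contact force between clamp_jaw and bottle above 60 N).
It fails at once if the crank is turned on with the handle folded (past 3 rad before the bottle is clamped) (value of joint crank above 3 rad and value of joint crank_handle below 0.7 rad and contact force between clamp_jaw and bottle below 5 N).
It fails at once if the bottle is tipped more than 0.3 rad (angle between bottle's own z axis and vertical above 0.3 rad).
It fails at once if a bystander is shifted more than 20 mm (distance of any of specimen_cup, small_bottle, glass_carton from where it was at the start of the episode above 0.02 m).
It also fails if it takes over 72 s, if anything falls off the work surface, if the arm or the gripper's body presses on something with over 40 N, if the wrist force passes 120 N, or if a joint passes its speed limit or range.

## Robot

A 6-joint arm with a two-finger parallel gripper is mounted at the origin on a cart in front of the work surface, level with it; the furniture and walls round the work are solid. World frame = base frame: x ahead of the robot, y to its left, z up, the work surface at z = 0. Lengths are in m, angles in degrees, forces in N, time in s.
With the tool pointing down it reaches from about 0.325 to 0.775 m from the base axis. Payload 5.5 kg.
Tool frame: the origin (TCP) lies at the centre of the arm's flange, where the gripper is bolted on; the fingertips stand 182 mm ahead of it and the grasp point (between the pads) lies 163 mm ahead of it; z points along the fingers, y is the line along which they close (so a half turn about z gives the same grasp; the last joint's range is limited). The gripper opens to 88 mm and grips with 3 to 60 N. Pads are 20 mm wide; open, the fingers measure 115 mm over their backs; the gripper's body (75 mm by 178 mm) begins 61 mm behind the grasp point.
Start: joints at [-3.249, 5.22, 70.514, -0, 104.267, -3.249], TCP at [0.6, -0, 0.405] pointing down, gripper open.
Joint ranges: [-164.24, 164.24], [-49.07, 125.15], [9.68, 141.18], [-86.29, 266.29], [3.28, 154.24], [-151.56, 151.56]. Speed limits (degrees/s): [147.25, 147.25, 172.46, 180, 180, 180].

## Interface

Orientations are given as [roll, pitch, yaw] about the fixed x, y, z axes, in that order (R = Rz(yaw) Ry(pitch) Rx(roll)).
In Python, from station import r gives the robot as it stands. The module is installed in compiled form; this text tells all that it offers. Calls block until the motion is done:
- r.reach(position, orientation): joint-space move of the TCP to a pose.
- r.servo_line(position, rotation=None, speed=0.15): straight line of the TCP; rotation=None keeps the orientation; speed is the mean speed in m/s.
- r.move_joints(angles): joint-space move.
- r.let_go() and r.grab(squeeze=None): open the fingers fully, or close them until they stop; squeeze is the grip in N (None keeps the last).
- r.wait(seconds).
- r.inverse_kinematics(position, orientation): joint angles nearest the present ones, or None.
- r.sense(): the state.
- r.snapshot(name): name is "scene" or "side" or "wrist"; returns a dict with "frame" (400x640x3 uint8, red, green, blue), "fx", "fy", "cx", "cy" (pixels), "dist_coeffs" ([k1, k2, p1, p2, k3] as OpenCV has them; the pictures are not rectified), "R" (3x3) and "t" (3): a world point X has camera coordinates R X + t. Camera axes: x right, y down, z forward; pixel columns grow to the right and rows downward; lengths in m; the calibration is good to about 2 mm. A picture is of the moment at which its call begins. There is no depth.
A pose or a line that the arm cannot do raises r.IKError and nothing moves.
- r.hand_in(): hands the job in; it is judged then, once.
The state is a dict: "clock": time; "joints": joint angles; "joint_vel": joint speeds; "joint_torque": joint torques, N m; "tcp_pos": TCP position; "orientation": TCP orientation; "contact_force": force on the tool from outside, world axes, zero at the start; "torque": the same for the moment, N m; "opening": finger opening in m; "gripper_force": force on a finger pad.
Only numpy, scipy, OpenCV 4.12 (cv2) and the standard library are available. Lean on these libraries where they do the work, as an engineer would, in place of code of your own. Each camera call takes 0.05 s, during which the arm holds its last target. There are 200 camera calls.

## Working session

There is one attempt and no reset: what is moved stays moved. The work goes in short steps, each a Python script; the robot and the scene stay as the last script left them, time stands still between calls to the robot, and variables do not carry over. Pictures are saved under pics/ and viewed, at most 10 in all, crops included, and the job is handed in when it is done.

```bash
mkdir -p pics
cat > h.py <<'E'
import numpy as np,cv2,json
from station import r
def snap(n,f):
    s=r.snapshot(n); cv2.imwrite(f'pics/{f}.png',s['frame'][:,:,::-1]); np.save(f'pics/{f}.npy',s,allow_pickle=True); return s
def load(f): return np.load(f'pics/{f}.npy',allow_pickle=True).item()
def ray(s,p):
    K=np.array([[s['fx'],0,s['cx']],[0,s['fy'],s['cy']],[0,0,1]]);
    u=cv2.undistortPoints(np.array([[p]],float),K,np.array(s['dist_coeffs'],float))[0,0]
    R=np.array(s['R']);t=np.array(s['t']); return -R.T@t, R.T@np.array([u[0],u[1],1])
def onz(s,p,z):
    o,d=ray(s,p); return o+d*(z-o[2])/d[2]
def tri(obs):
    A=np.zeros((3,3));b=np.zeros(3)
    for s,p in obs:
        o,d=ray(s,p); d=d/np.linalg.norm(d); P=np.eye(3)-np.outer(d,d); A+=P;b+=P@o
    X=np.linalg.solve(A,b); return X
def proj(s,X):
    K=np.array([[s['fx'],0,s['cx']],[0,s['fy'],s['cy']],[0,0,1]])
    return cv2.projectPoints(np.array([X],float),cv2.Rodrigues(np.array(s['R'],float))[0],np.array(s['t'],float),K,np.array(s['dist_coeffs'],float))[0][0,0]
E
python3 - <<'E'
from h import *
a=[snap(n,n+'0') for n in("scene","side","wrist")]
f=[x['frame'][:,:,::-1] for x in a]
for x in a: print(-np.array(x['R']).T@np.array(x['t']))
print(r.sense())
E
```

```text
[ 0.22658738 -0.68518802  0.51832057]
[0.20056507 0.96859775 0.51267907]
[0.60062083 0.07587146 0.38372426]
{'clock': 0.15, 'joints': array([-3.24826701e+00,  5.25474631e+00,  7.05649017e+01, -4.36558352e-04,
        1.04266639e+02, -3.24825704e+00]), 'joint_vel': array([ 0.15307195, -0.03181549, -0.23613748,  0.11352836,  0.0672359 ,
       -0.01157198]), 'joint_torque': array([ 1.35033202e-03, -4.47044814e+01, -4.06907630e+01,  6.99103042e-02,
        2.74600578e-02, -1.16549641e-04]), 'tcp_pos': array([ 6.00056417e-01, -1.98950253e-06,  4.03761377e-01]), 'orientation': array([-1.79913828e+02, -4.46663414e-03,  8.99998794e+01]), 'contact_force': array([-0.24403452, -0.64705812,  0.08086423]), 'torque': array([ 0.02830664, -0.03560444,  0.05011209]), 'gripper_force': 0.0, 'opening': 0.08763668797147788}
```

View pics/scene0.png

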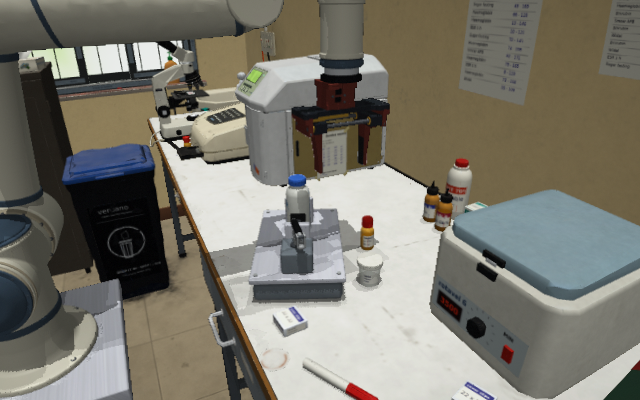

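View pics/side0.png

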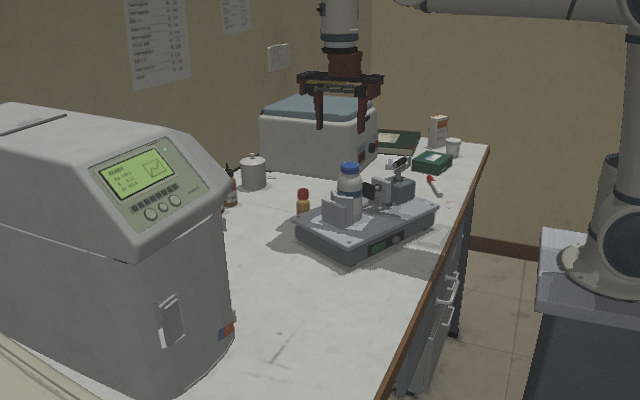

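View pics/wrist0.png

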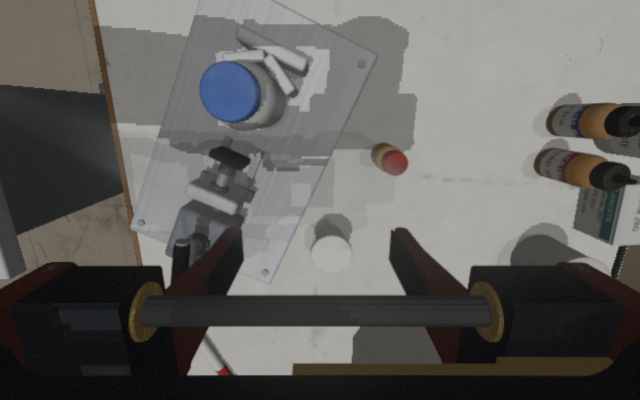

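The scene picture shows the shaker at about (297,250), with the cap at (297,181). In the side picture the crank is at (398,165). In the wrist picture the cap is at (230,92), the gearbox near (205,235), the black handle near (182,255), and the platform screws at (362,64), (140,222) and (265,272).

Run:
```python
from h import *
s=load('wrist0')
for n,p,z in [('scrA',(362,64),.06),('scrB',(140,222),.06),('scrC',(265,272),.06),('cap',(230,92),.18),('gb',(205,235),.105),('hnd',(182,243),.146),('cup',(331,254),.056),('amber',(397,163),.078)]:
    print(n,onz(s,p,z).round(4))
X=tri([(load('scene0'),(297,179)),(load('side0'),(349,168))]);print('cap tri',X)
c=onz(s,(205,235),.105)
# move wrist camera above the crank: camera offset +0.076 y at yaw 90
p=[c[0]+.0,c[1]-.076-.02,0.40]
print(p)
r.reach(p,[180,0,90])
snap('wrist','wrist1'); print(r.sense()['tcp_pos'])
b=[]
for n,(x,y) in (('scene0',(297,240)),('side0',(385,190))):
    b.append(cv2.resize(load(n)['frame'][y-65:y+65,x-65:x+65],(400,400),interpolation=cv2.INTER_CUBIC))
cv2.imwrite('pics/crop0.png',np.hstack(b)[:,:,::-1])
```

```text
scrA [0.6465 0.1242 0.06  ]
scrB [ 0.3946 -0.0458  0.06  ]
scrC [ 0.5375 -0.1111  0.06  ]
cap [0.5443 0.0895 0.18  ]
gb [ 0.4871 -0.0429  0.105 ]
hnd [ 0.4829 -0.033   0.146 ]
cup [ 0.6185 -0.0887  0.056 ]
amber [0.6845 0.0267 0.078 ]
cap tri [0.54224871 0.09007425 0.17210382]
[np.float64(0.48709663183779317), np.float64(-0.13893298795267964), 0.4]
[ 0.48778366 -0.13821151  0.4000253 ]
```

View pics/wrist1.png

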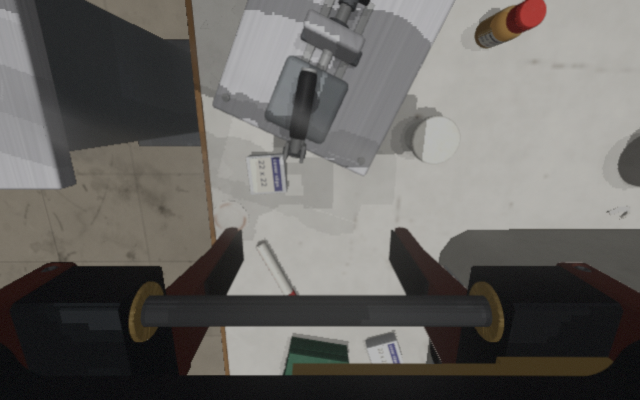

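View pics/crop0.png

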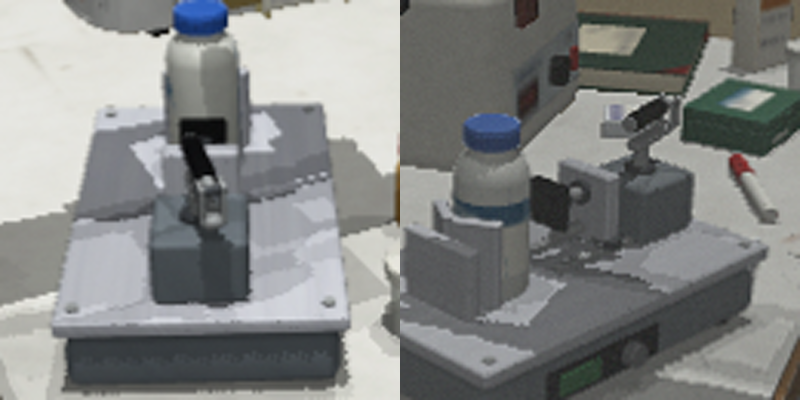

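wrist1 shows the gearbox top with corners near (283,58), (347,95), (328,143) and (270,100). The handle runs from its free end at (308,70) to the hinge at about (296,148), and the carton is at (267,173). The crop shows the handle folded, with the pad about 1–2 cm short of the bottle.

Run:
```python
from h import *
s=load('wrist1');w0=load('wrist0')
def blk(s,x0,y0,x1,y1,t=60):
    g=s['frame'][y0:y1,x0:x1].max(2); m=(g<t).astype(np.uint8)
    n,l,st,c=cv2.connectedComponentsWithStats(m); i=1+np.argmax(st[1:,4]); 
    pts=np.argwhere(l==i)[:,::-1].astype(np.float32)+[x0,y0]
    return st[i],cv2.minAreaRect(pts.astype(np.float32)),cv2.boxPoints(cv2.minAreaRect(pts.astype(np.float32)))
for t in(45,60): 
  st,rc,bx=blk(s,270,55,345,165,t);print(t,st,rc)
  b=sorted(bx.tolist(),key=lambda p:p[1]); e=np.mean(b[:2],0);f=np.mean(b[2:],0)
  print('free',e,onz(s,e,.146),'inner-hinge end',f,onz(s,f,.146))
gb=np.mean([onz(s,p,.105) for p in [(283,58),(347,95),(328,143),(270,100)]],0);print('gearbox',gb)
A,B,C=[onz(w0,p,.06) for p in [(362,64),(140,222),(265,272)]]
print('x dir',np.degrees(np.arctan2(*(C-B)[1::-1])),'y dir',np.degrees(np.arctan2(*(A-C)[1::-1])), 'mid',(A+B)/2)
print('screw spacing',np.linalg.norm(C-B),np.linalg.norm(A-C))
m=(A+B)/2;y=(A-C)/np.linalg.norm(A-C);print('axis from platform',m-.1*y,'seat',m+.055*y)
f=s['frame'][40:180,235:365];cv2.imwrite('pics/crop1.png',cv2.resize(f,(520,560),interpolation=cv2.INTER_CUBIC)[:,:,::-1])
```

```text
45 [ 26  16  21  38 387] ((305.6546936035156, 89.34151458740234), (17.63027000427246, 35.07625198364258), 10.619654655456543)
free [308.88677979  72.10377502] [ 0.48302421 -0.03309929  0.146     ] inner-hinge end [302.42260742 106.57925415] [ 0.47796914 -0.05730472  0.146     ]
60 [ 25  16  22  44 684] ((306.29241943359375, 92.27359008789062), (20.824604034423828, 41.71063995361328), 10.619654655456543)
free [310.13580322  71.77547455] [ 0.48394423 -0.03287537  0.146     ] inner-hinge end [302.44903564 112.77170563] [ 0.47793363 -0.0618128   0.146     ]
gearbox [ 0.48066979 -0.0506512   0.105     ]
x dir -24.566791829314212 y dir 65.14829937157381 mid [0.52055095 0.03920093 0.06      ]
screw spacing 0.15705514539457466 0.2592887827301041
axis from platform [ 0.47852385 -0.05153893  0.06      ] seat [0.54366586 0.08910786 0.06      ]
```

View pics/crop1.png

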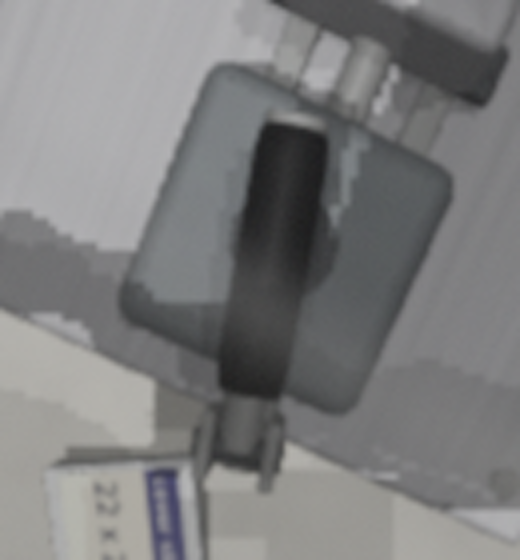

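The crop shows the handle clearly: free tip at (309.8,68.8), sleeve from (307.5,72) to (297,138), and hinge at about (295,150).

Run:
```python
from h import *
s=load('wrist1');sc=load('scene0');sd=load('side0');w0=load('wrist0')
T=onz(s,(309.3,69),.146);S1=onz(s,(297,138.5),.146);H=onz(s,(295,150),.146)
print(T,S1,H,np.linalg.norm(T-S1),np.linalg.norm(T-H))
print('tri tip',tri([(s,(309.3,69)),(sc,(293.7,220)),(sd,(394.1,164.6))]))
print('tri hinge',tri([(s,(295,150)),(sc,(299.6,238)),(sd,(408,158))]))
d=(T-S1);print('dir',np.degrees(np.arctan2(d[1],d[0])))
u=d/np.linalg.norm(d);print('axis from handle',T-.021*u,'hinge',T-.062*u)
```

```text
[ 0.48334068 -0.030992    0.146     ] [ 0.47344224 -0.08109907  0.146     ] [ 0.47170929 -0.09001915  0.146     ] 0.05107541029635413 0.060162228749092786
tri tip [ 0.48262902 -0.03169146  0.14612167]
tri hinge [ 0.4687264  -0.09205961  0.14317395]
dir 78.82535007565244
axis from handle [ 0.47927087 -0.05159386  0.146     ] hinge [ 0.47132506 -0.09181654  0.146     ]
```

```bash
cat >> h.py <<'E'
AX=np.array([.479,-.0515]);ZH=.146;RA=.041;S=.044;DZ=.003;G=.163
def hinge(a): return np.r_[AX+RA*np.array([np.cos(a),np.sin(a)]),ZH]   # a = world angle of the arm
def hp(a,f,s=S):   # TCP position for fold angle f
    u=np.array([np.cos(a),np.sin(a),0]); return hinge(a)-s*np.cos(f)*u+np.array([0,0,s*np.sin(f)+DZ+G])
E
python3 - <<'E'
from h import *
a=np.radians(-101.2); q=[180,0,78.8]
p=hp(a,0); r.reach(p+[0,0,.09],q); r.servo_line(p,speed=.1)
print(r.sense()['contact_force'])
r.grab(8); s=r.sense(); print(s['opening'],s['gripper_force'],s['contact_force'],s['clock'])
for f in np.radians(np.arange(15,91,15)):
    r.servo_line(hp(a,f),speed=.06); s=r.sense(); print(np.degrees(f).round(),s['contact_force'].round(1),round(s['opening'],4),(s['tcp_pos']-hp(a,f)).round(4))
    if np.linalg.norm(s['contact_force'])>25: break
snap('scene','sc2');snap('side','sd2');print(r.sense()['clock'])
b=[]
for n,(x,y) in (('sc2',(297,220)),('sd2',(390,165))):
    b.append(cv2.resize(load(n)['frame'][y-65:y+65,x-65:x+65],(400,400),interpolation=cv2.INTER_CUBIC))
cv2.imwrite('pics/crop2.png',np.hstack(b)[:,:,::-1])
E
```

```text
[0.3809702  0.19616836 0.68252462]
0.013849842062073124 7.996920794248581 [-1.92267993  0.19881044  1.14966357] 3.575
15.0 [-4.1  0.   1.3] 0.0138 [-0.0001 -0.0001  0.0006]
30.0 [-3.5  1.2  1.1] 0.0137 [-0.0001 -0.0002  0.0006]
45.0 [-4.3  0.2  1.6] 0.0136 [-0.0002 -0.0003  0.0005]
60.0 [-5.   0.7  1.4] 0.0139 [-0.0001 -0.0003  0.0003]
75.0 [-5.1  0.9  1.5] 0.0138 [-0.0001 -0.0003  0.0003]
90.0 [-5.2  2.   2.4] 0.0138 [-0.0002 -0.0003  0.0005]
5.725
```

View pics/crop2.png

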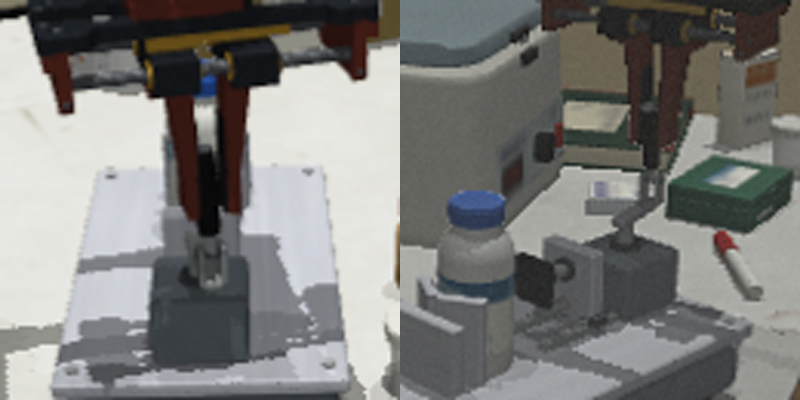

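The handle stands upright between the fingers: at about (208,200) in the left half and (650,130) in the right. The jaw pad is still clear of the bottle.

```bash
cat >> h.py <<'E'
def crank(a0,n,step,speed=.06,stop=99,rr=.0405):
    out=[]
    for i in range(1,n+1):
        a=a0-np.radians(step*i); d=np.array([np.cos(a),np.sin(a)]); t=np.array([d[1],-d[0]]) # clockwise tangent
        p=np.r_[AX+rr*d,ZH+S+DZ+G]; r.servo_line(p,speed=speed); s=r.sense(); F=s['contact_force'][:2]
        x=s['tcp_pos'][:2]-AX
        out.append((np.degrees(a),-F@t,F@d,np.degrees(np.arctan2(x[1],x[0])))); print(*np.round(out[-1],2),round(float(s['contact_force'][2]),1),round(s['clock'],2))
        if -F@t>stop: break
    return a
E
python3 - <<'E'
from h import *
r.grab(30)
a=crank(np.radians(-101.2),9,10,stop=9); print(np.degrees(a),r.sense()['opening'])
E
```

```text
-111.2 4.74 0.69 -110.24 -0.9 6.21
-121.2 7.5 2.58 -119.9 -0.2 6.47
-131.2 8.25 3.11 -129.56 -0.3 6.74
-141.2 7.12 8.58 -139.54 1.9 7.01
-151.2 5.53 9.68 -149.93 6.3 7.28
-161.2 2.9 10.98 -160.27 7.4 7.54
-171.2 3.25 9.52 -170.54 6.6 7.81
-181.2 3.19 6.46 179.33 4.6 8.07
-191.2 2.16 4.45 169.23 5.0 8.34
-191.20000000000002 0.013597352828272248
```

```bash
cat >> h.py <<'E'
def crank2(a0,n,step,speed=.06,stop=99,rr=.041,k=8e-5):
    for i in range(1,n+1):
        a=a0-np.radians(step*i); d=np.array([np.cos(a),np.sin(a)]); t=np.array([d[1],-d[0]])
        p=np.r_[AX+rr*d,ZH+S+DZ+G]; r.servo_line(p,speed=speed); s=r.sense(); F=s['contact_force'][:2]
        x=s['tcp_pos'][:2]-AX; rr=float(np.clip(rr+k*(F@d),.038,.044))
        print(*np.round([np.degrees(a),-F@t,F@d,rr*1e3],2),round(float(s['contact_force'][2]),1),round(s['clock'],2))
        if -F@t>stop: break
    return a,rr
def crops(k):
    b=[]
    for n,(x,y) in (('scene',(297,220)),('side',(380,175))):
        s=snap(n,n+k); b.append(cv2.resize(s['frame'][y-65:y+65,x-65:x+65],(400,400),interpolation=cv2.INTER_CUBIC))
    cv2.imwrite(f'pics/crop{k}.png',np.hstack(b)[:,:,::-1])
E
python3 - <<'E'
from h import *
r.grab(15)
a=crank2(np.radians(-191.2),14,10,stop=9.5); print(np.degrees(a[0]),r.sense()['opening'])
crops('3')
E
```

```text
-201.2 3.41 -1.27 40.9 4.2 8.82
-211.2 3.01 -3.11 40.65 2.9 9.09
-221.2 2.48 -4.67 40.28 3.9 9.36
-231.2 2.93 -5.31 39.85 3.8 9.62
-241.2 2.54 -4.65 39.48 3.2 9.89
-251.2 2.7 -5.43 39.04 3.6 10.16
-261.2 2.58 -6.15 38.55 4.2 10.43
-271.2 2.17 -5.59 38.11 4.5 10.69
-281.2 2.0 -5.13 38.0 4.9 10.95
-291.2 2.9 -3.87 38.0 6.0 11.21
-301.2 2.14 -5.08 38.0 6.0 11.47
-311.2 2.59 -4.69 38.0 6.0 11.72
-321.2 2.66 -3.13 38.0 5.5 11.98
-331.2 2.22 -2.76 38.0 5.1 12.24
-331.19999999999993 0.013621989067552426
```

View pics/crop3.png

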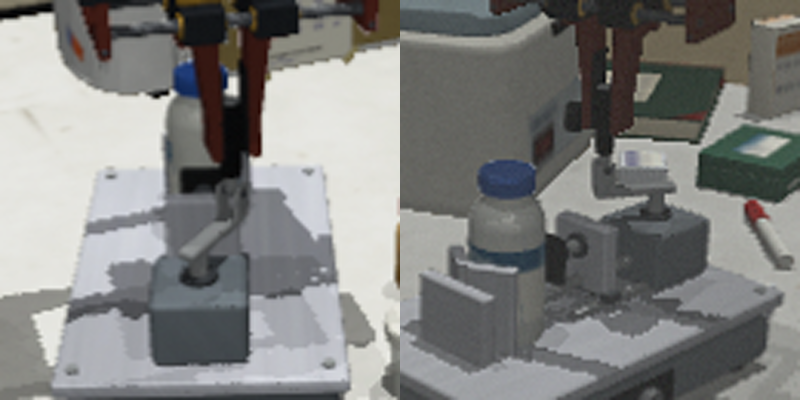

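The handle is upright and following the crank, and the pad is close to the bottle at about (545,250). I'll regrip with the pads square to the tangent so the effort reading is clean, and turn the wrist with the crank from here on.

```bash
cat >> h.py <<'E'
def crank3(a0,n,step,speed=.04,stop=99,rr=.041):
    for i in range(1,n+1):
        a=a0-np.radians(step*i); d=np.array([np.cos(a),np.sin(a)]); t=np.array([d[1],-d[0]])
        p=np.r_[AX+rr*d,ZH+S+DZ+G]; r.servo_line(p,rotation=[180,0,np.degrees(a)+180],speed=speed); s=r.sense(); F=s['contact_force'][:2]
        x=s['tcp_pos'][:2]-AX
        print(*np.round([np.degrees(a),np.degrees(np.arctan2(x[1],x[0])),-F@t,F@d,s['contact_force'][2],s['clock']],2))
        if -F@t>stop: break
    return a
E
python3 - <<'E'
from h import *
s=r.sense(); p=s['tcp_pos']; x=p[:2]-AX; a=np.arctan2(x[1],x[0]); print(np.degrees(a),np.hypot(*x))
r.let_go(); r.servo_line(p+[0,0,.06],speed=.15)
print(r.sense()['contact_force'])
q=[180,0,np.degrees(a)+180]
d=np.array([np.cos(a),np.sin(a)]);P=np.r_[AX+.0405*d,ZH+S+DZ+G]
r.reach(P+[0,0,.06],q); r.servo_line(P,speed=.12); r.grab(20); s=r.sense(); print(s['opening'],s['contact_force'],s['joints'][5],s['clock'])
a=crank3(a,5,6,stop=11); print(np.degrees(a))
E
```

```text
29.58939055266099 0.037950226348292156
[-0.78090471  0.0338305  -1.00685206]
0.013518885673465292 [-3.32971334  5.07610682  1.75515749] -126.88041898357561 17.8417
23.59 24.04 5.2 -0.72 0.53 18.1
17.59 17.79 3.96 -1.52 1.07 18.36
11.59 11.71 3.66 -1.07 0.7 18.62
5.59 5.68 3.51 -2.59 0.51 18.88
-0.41 -0.27 3.88 -1.18 1.21 19.13
-0.4106094473390081
```

Run:
```python
from h import *
a=crank3(np.radians(-.41),16,6,stop=5.7); print(np.degrees(a)); crops('4');
```

```text
-6.41 -6.28 4.14 -1.15 0.03 19.39
-12.41 -12.27 3.79 -1.02 0.1 19.65
-18.41 -18.28 3.21 -0.43 0.87 19.91
-24.41 -24.33 5.17 1.01 -0.0 20.17
-30.41 -30.37 4.03 -0.26 -1.68 20.42
-36.41 -36.42 3.5 1.06 -0.9 20.68
-42.41 -42.39 3.36 1.56 -0.88 20.94
-48.41 -48.41 4.76 2.12 -1.15 21.2
-54.41 -54.46 3.59 2.03 -1.58 21.46
-60.41 -60.45 4.13 2.75 -0.42 21.72
-66.41 -66.5 4.03 3.17 -2.41 21.98
-72.41 -72.52 4.56 2.43 -1.2 22.23
-78.41 -78.51 5.58 2.46 -1.29 22.49
-84.41 -84.52 4.54 3.01 -1.78 22.75
-90.41 -90.54 3.35 2.82 -0.73 23.01
-96.41 -96.49 4.3 2.86 -0.24 23.27
-96.41000000000001
```

View pics/crop4.png

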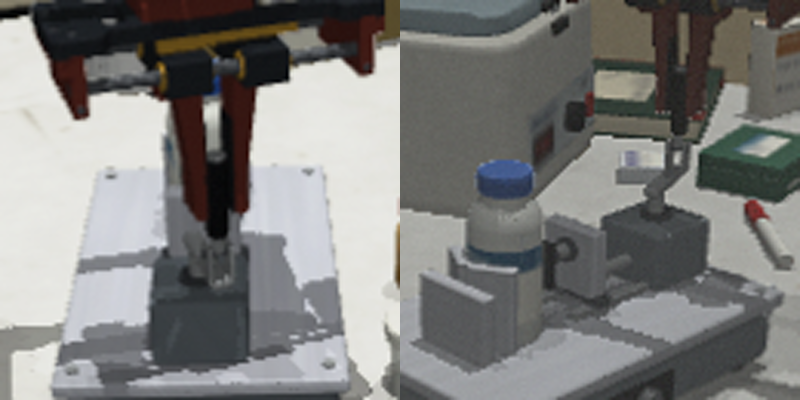

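The bottle has shifted slightly towards the V: the cap went from (509,180) to (505,180). The pad is at or on it. I'll continue with averaged effort readings.

```bash
cat >> h.py <<'E'
def crank4(a0,n,step,speed=.04,stop=99,rr=.041,base=4.1):
    h=[]
    for i in range(1,n+1):
        a=a0-np.radians(step*i); d=np.array([np.cos(a),np.sin(a)]); t=np.array([d[1],-d[0]])
        p=np.r_[AX+rr*d,ZH+S+DZ+G]; r.servo_line(p,rotation=[180,0,np.degrees(a)+180],speed=speed); F=[]
        for _ in range(6):
            F.append(r.sense()['contact_force'][:2]); r.wait(.02)
        F=np.array(F); s=r.sense(); h.append(np.mean(-F@t))
        print(*np.round([np.degrees(a),h[-1],np.std(F@t),np.mean(F@d),s['clock']],2))
        if len(h)>1 and np.mean(h[-2:])>stop: break
    return a
E
python3 - <<'E'
from h import *
a=crank4(np.radians(-96.41),14,6,stop=6.2); print(np.degrees(a))
E
```

```text
-102.41 4.19 0.32 2.87 23.72
-108.41 4.84 0.6 3.14 24.08
-114.41 4.94 0.4 2.54 24.44
-120.41 4.98 0.62 2.2 24.8
-126.41 5.41 0.32 2.22 25.16
-132.41 5.56 0.35 1.96 25.52
-138.41 6.24 0.82 1.83 25.88
-144.41 6.34 0.3 0.99 26.23
-144.41
```

Run:
```python
from h import *
a=crank4(np.radians(-144.41),3,6,stop=9); print(np.degrees(a))
```

```text
-150.41 6.48 0.3 0.9 26.59
-156.41 7.09 0.31 1.07 26.95
-162.41 7.38 0.26 0.67 27.31
-162.41
```

Run:
```python
from h import *
s=r.sense(); x=s['tcp_pos'][:2]-AX; a=np.arctan2(x[1],x[0]); print(np.degrees(a),np.hypot(*x))
r.grab(8)
for f in np.radians(np.arange(78,14,-9)):
    r.servo_line(hp(a,f),speed=.06); s=r.sense(); print(np.degrees(f).round(),s['contact_force'].round(1),round(s['opening'],4))
    if np.linalg.norm(s['contact_force'])>25: break
r.let_go(); r.wait(.3); p=r.sense()['tcp_pos']; r.servo_line(p+[0,0,.09],speed=.15); r.wait(.3)
print(r.sense()['contact_force'],r.sense()['clock'])
snap('wrist','w5'); crops('5')
c=load('wrist5')['frame'] if 0 else None
```

```text
-161.22365028282252 0.041642329374847034
78.0 [ 2.2 -4.8  0.3] 0.0138
69.0 [ 2.2 -5.1  1.5] 0.0139
60.0 [ 2.4 -4.8  2.3] 0.0141
51.0 [ 3.8 -4.   2.8] 0.0138
42.0 [ 4.5 -3.7  3.5] 0.014
33.0 [ 5.5 -3.   2.9] 0.014
24.0 [ 5.7 -3.1  3.4] 0.0139
15.0 [ 6.8 -2.4  1.9] 0.0136
[ 0.18862345 -0.29909066 -0.43908325] 32.2417
```

View pics/crop5.png

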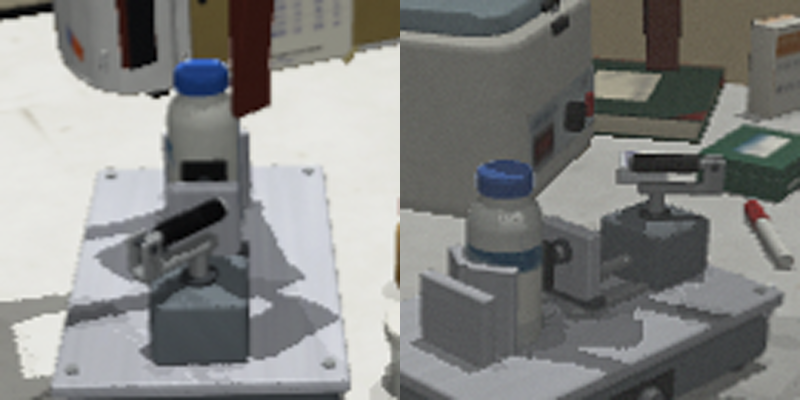

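The handle lies parallel on its arm, from (150,245) to (220,210) in the left half and level in the right half. The bottle is upright in the V with the pad on it, and the gripper is clear.

```bash
python3 -c "
from station import r
print(r.hand_in())"
```

```text
the job is handed in; nothing more can be done
None
```

The job is handed in (the judge returned no result): the bottle is clamped in the V at roughly 28–29 N, estimated from the rise in cranking effort, with the handle folded flat and the gripper clear, after about 32 s of the 72 s allowed.

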